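Show a gauge block to the bench camera

ROBOT

A 6-joint arm with a two-finger parallel gripper is mounted at the origin on a cart in front of the work surface, level with it; the furniture and walls round the work are solid. World frame = base frame: x ahead of the robot, y to its left, z up, the work surface at z = 0. Lengths are in mm, angles in degrees, forces in N, time in s.
With the tool pointing down it reaches from about 350 to 850 mm from the base axis. Payload 8.1 kg.
Tool frame: the origin (TCP) lies between the finger pads; the fingertips stand 22 mm ahead of it and the grasp point (between the pads) lies 3 mm ahead of it; z points along the fingers, y is the line along which they close (so a half turn about z gives the same grasp; the last joint's range is limited). The gripper opens to 85 mm and grips with 20 to 120 N. Pads are 22 mm wide; open, the fingers measure 114 mm over their backs; the gripper's body (76 mm by 85 mm) begins 54 mm behind the grasp point. The pads swing forward as they close: fully open they stand 13 mm farther back than shut.
Start: joints at [70.909, 7.471, 85.268, -0, 87.261, -4.893], TCP at [147.141, 581.683, 253.292] pointing down, gripper open.
Joint ranges: [-169.43, 169.43], [-51.17, 129.36], [1.28, 143.12], [-76.62, 256.62], [0, 156.53], [-152.29, 152.29]. Speed limits (degrees/s): [136.94, 136.94, 159.86, 180, 180, 180].

INTERFACE

Orientations are given as [roll, pitch, yaw] about the fixed x, y, z axes, in that order (R = Rz(yaw) Ry(pitch) Rx(roll)).
In Python, from bench import r, vision gives the robot as it stands.
- The arm moves only by the tool step_arm, never from a script. Its argument "targets" is a list that holds one entry, the list of rows, each a list of 6 numbers: the shift along the world's x, y, z in mm, then the turn, a rotation vector about the world's x, y, z in rad. In form: [[[x, y, z, rx, ry, rz], ...]]. A call has 1 to 12 rows; each row is the pose to reach, as a shift and turn from the pose commanded when the call began; what a row does not reach only later rows make up. A row lasts 1/12 s, in which the tool goes at most 41.7 mm and 7.16 degrees, less where a joint would pass 70% of its speed; a pose out of reach is approached as far as the arm can. A call with a gripper value outside its range is refused whole. "fingers" is the gripper's target within -1 to 1 (shut at 1, half-way at 0, fully open at -1), set as the call begins (left out, the last holds). The fingers move at their own pace and stop on an object; "newtons" is the grip in N (left out, the last holds). Time passes only in rows, so rows that repeat a pose let the fingers close. It gives the time, the measured TCP pose, the force, the opening and the grip force at its end, in the units of the state.
- r.sense(): the state, without advancing time (a new reading comes with each control period).
- vision.snapshot(name): name is "side" or "top" or "wrist"; returns a dict with "img" (480x640x3 uint8, blue, green, red), "mtx" (3x3 intrinsics, pixels), "eye" and "attitude" of the camera in the world. Camera axes: x right, y up, looking along -z (the intrinsics and any distortion apply to the point x, -y, -z); pixel columns grow to the right and rows downward; lengths in mm; the calibration is good to about 2 mm. A picture is of the moment at which its call begins. There is no depth.
- r.hand_in(): hands the job in; it is judged then, once.
The state is a dict: "time": time; "joint_pos": joint angles; "qd": joint speeds; "joint_efforts": joint torques, N m; "tool_pos": TCP position; "tcp_rot": TCP orientation; "ft_force": force on the tool from outside, world axes, zero at the start; "wrist_torque": the same for the moment, N m; "finger_gap": finger opening in mm; "grip_force": force on a finger pad.
Only numpy, scipy, OpenCV 4.12 (cv2) and the standard library are available. Lean on these libraries where they do the work, as an engineer would, in place of code of your own. Each camera call takes 0.05 s, during which the arm holds its last target. There are 200 camera calls.

TASK

Draw the tall steel gauge block (the one standing highest in the wooden rack) up out of its pocket and hold it in front of the bench camera's lens, on the lens axis and about 110 mm from the glass to the middle of the block. There, keeping it upright, first turn the broad face with the two holes towards the camera, then make a quarter turn so that one of its narrow sides is towards the camera, pausing about a second at each, and last tip it so that the end that stood in the pocket looks squarely into the upward-tilted lens. Finish while still holding it raised and still like that, leaving the two short blocks in the rack and never bumping the camera.

Things in the scene. Friction and masses are not known exactly. Their poses are not given: they have to be found in the camera images.
- gauge: The gauge block: ground steel, 25 x 50 x 20 mm (own x, y, z), about 0.18 kg, two small holes in its broad +z face, the other broad face plain. It stands on its -y end (own +y up), 28 mm of it above the rack's top; the holes look along the rack's -y at the start: away from the robot, ahead and to the right. Origin: middle of the plain broad face, 10 mm from the block's middle. Narrow sides: +x and -x.
- gauge_center (a point): The middle of the gauge block; axes as gauge.
- rack: Fixed wooden rack, 64 x 150 x 30 mm (own x, y, z), origin at the centre of its underside. Three equal pockets in a row along its y, 46 mm apart, the middle one at its centre; each 28 mm along x by 23 mm along y and 22 mm deep. Each holds a block whose 25 mm width lies along the rack's x; there is room for fingers on both x sides. The gauge block may stand in any of the three.
- spare_a: A short plain steel block without holes, 25 x 20 x 36 mm (own x, y, z), upright in another pocket, 14 mm of it above the rack. Origin at the foot of one of its broad faces. To be left alone.
- spare_b: The second short block, the same as spare_a. To be left alone.
- camera: Fixed low bench camera on a steel base plate 90 x 74 mm with two aluminium cheeks, 0.11 m high in all; origin under it, on the bench, 12 mm nearer the lens side than the plate's centre. It faces horizontally along its own -x, roughly towards the robot; its own z is up.
- camera_head: The camera's tilting head (rigid here), tilted 45 degrees: the lens looks along the head's own -x, which points towards the robot side and 45 degrees up; own y is level. Origin 55 mm above the bench on the lens axis.
- lens (a point): Centre of the lens's front glass, about 90 mm above the bench; the lens barrel is 42 mm across at most.
- view_point (a point): The point on the lens axis 110 mm in front of the glass, about 168 mm above the bench, where the middle of the gauge block is to be held for all three views. Axes as camera_head.

How it is judged:
By the outcome, as a careful person would: the job done as asked, in the order asked, and still so for the second after the job is handed in, while the arm keeps its last pose, push and grip.
It also fails if it takes over 54 s, if anything falls off the work surface, if the arm or the gripper's body presses on something with over 40 N, if the wrist force passes 120 N, or if a joint passes its speed limit or range.

## Working session

There is one attempt and no reset: what is moved stays moved. The work goes in short steps, Python scripts to look and compute and a tool call to move; the robot and the scene stay as the last step left them, time stands still between calls to the robot, and variables do not carry over. Pictures are saved under pics/ and viewed, at most 10 in all, crops included, and the job is handed in when it is done.

Besides the shell and the picture viewer there is one more tool, called after ">>>" as name(argument=value, ...) on one line, values as JSON. step_arm: Moves the arm, as the interface text tells. Its arguments: {"type":"object","properties":{"targets":{"type":"array"},"fingers":{"type":"number"},"newtons":{"type":"number"}},"required":["targets"]}

```bash
mkdir -p pics
cat > h.py <<'E'
import numpy as np, cv2
from scipy.spatial.transform import Rotation as R
from bench import r, vision
def att(a):
    a=np.array(a,float)
    if a.shape==(3,3): return a
    return R.from_euler('xyz',a,degrees=True).as_matrix()
def shot(n,f):
    s=vision.snapshot(n); cv2.imwrite('pics/'+f+'.png',s['img'])
    np.savez('pics/'+f+'.npz',mtx=s['mtx'],eye=s['eye'],att=att(s['attitude'])); return s
def ray(f,u,v):
    d=np.load('pics/'+f+'.npz'); p=np.linalg.solve(d['mtx'],[u,v,1.]); return d['eye'],d['att']@np.array([p[0],-p[1],-p[2]])
def onz(f,u,v,z):
    e,d=ray(f,u,v); return e+d*(z-e[2])/d[2]
def proj(f,P):
    d=np.load('pics/'+f+'.npz'); c=d['att'].T@(np.array(P,float)-d['eye']); q=d['mtx']@np.array([c[0],-c[1],-c[2]]); return q[:2]/q[2]
E
python3 - <<'E'
from h import *
for n in('top','side'):
    s=shot(n,n+'0'); print(n,[(k,s[k]) for k in s if k!='img'])
print(r.sense())
E
```

```text
top [('mtx', array([[529.01612937,   0.        , 317.86340897],
       [  0.        , 529.01612937, 231.77834903],
       [  0.        ,   0.        ,   1.        ]])), ('eye', array([ 420.66479927, -139.48842461,  952.30983592])), ('attitude', array([  9.86978141,  -1.37975592, -89.57890168]))]
side [('mtx', array([[521.30510122,   0.        , 316.3366499 ],
       [  0.        , 521.30510122, 242.44142804],
       [  0.        ,   0.        ,   1.        ]])), ('eye', array([ 128.75403507, -722.30021106,  592.81777089])), ('attitude', array([ 57.37756694,   0.91790649, -36.47174473]))]
{'time': 0.1, 'joint_pos': array([ 7.09096345e+01,  7.51092722e+00,  8.53244640e+01, -1.19200868e-03,
        8.72631932e+01, -4.89228218e+00]), 'qd': array([-0.05617971, -0.04621787, -0.15191928, -0.04869715,  0.02791505,
        0.01525683]), 'joint_efforts': array([ 1.77075770e-03, -5.70955360e+01, -5.01937830e+01, -1.05771589e-04,
        8.20381218e-03,  5.73656416e-05]), 'tool_pos': array([146.98551346, 581.22468539, 252.33414302]), 'tcp_rot': array([-1.79901673e+02, -7.22132566e-03,  1.65801968e+02]), 'ft_force': array([ 0.51267362, -0.12435515, -0.52436054]), 'wrist_torque': array([ 0.0332802 , -0.00209033, -0.03189057]), 'grip_force': 0.0, 'finger_gap': 85.48425917345693}
```

View pics/top0.png

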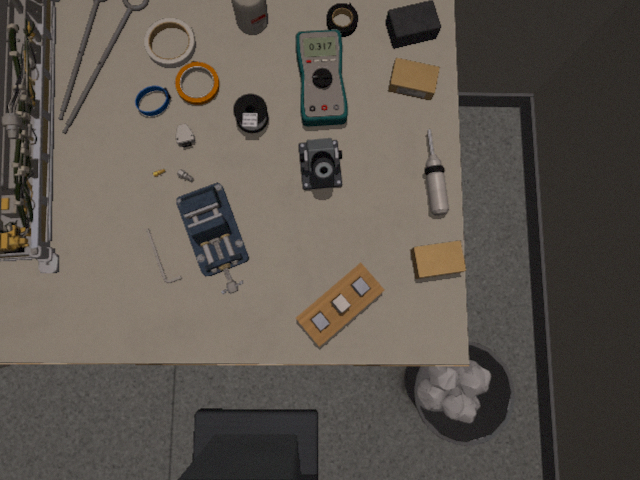

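View pics/side0.png

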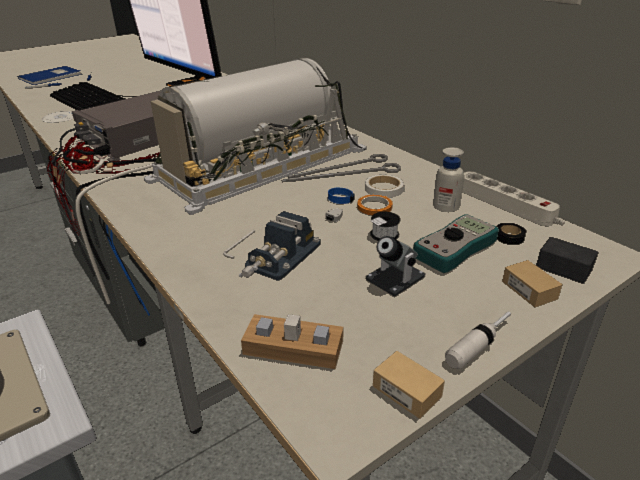

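Run:
```python
from h import *
t=cv2.imread('pics/top0.png');s=cv2.imread('pics/side0.png')
c=lambda im,x,y:cv2.resize(im[y:y+75,x:x+100],None,fx=4,fy=4,interpolation=cv2.INTER_CUBIC)
cv2.imwrite('pics/comp.png',np.vstack([np.hstack([c(t,292,265),c(t,272,130)]),np.hstack([c(s,242,305),c(s,350,225)])]))
```

```text
(no output)
```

View pics/comp.png

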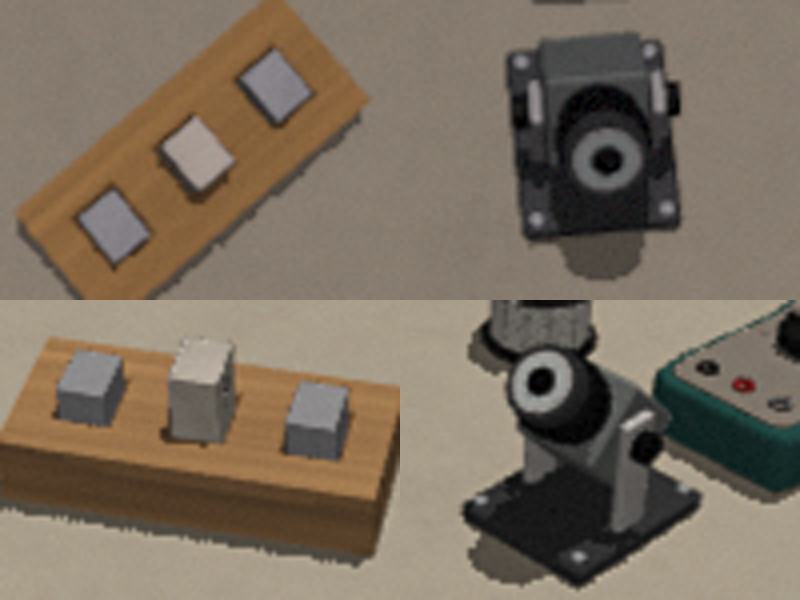

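Run:
```python
from h import *
T=lambda X,Y,x,y,z: onz('top0',x+X/4,y+Y/4,z)
g=T(198,154,292,265,58);a=T(114,226,292,265,44);b=T(276,86,292,265,44)
print('g',g,'spares',a,b,(a+b)/2,np.linalg.norm(a-b)); d=b-a;print('rack axis deg',np.degrees(np.arctan2(d[1],d[0])))
c=[T(*p,292,265,58) for p in((196,115),(236,156),(200,193),(160,153))]
for i in range(4):
    e=c[(i+1)%4]-c[i];print('edge',np.linalg.norm(e),np.degrees(np.arctan2(e[1],e[0])))
B=[T(*p,272,130,6) for p in((120,62),(250,50),(137,218),(267,208))]
f=(B[2]+B[3]-B[0]-B[1])/2; l=(B[0]+B[2]-B[1]-B[3])/2
print('bolts',B,'centre',sum(B)/4,'fwd',np.linalg.norm(f),np.degrees(np.arctan2(f[1],f[0])),'lat',np.linalg.norm(l),np.degrees(np.arctan2(l[1],l[0])))
print('lens top',T(207,159,272,130,90))
def tri(rs):
    A=0;bb=0
    for e,d in rs:
        d=d/np.linalg.norm(d);M=np.eye(3)-np.outer(d,d);A=A+M;bb=bb+M@e
    return np.linalg.solve(A,bb)
print('lens tri',tri([ray('top0',323.75,169.75),ray('side0',385.25,245)]))
# gauge top center side crop (203,355)
print('gauge tri',tri([ray('top0',341.5,303.5),ray('side0',242+202/4,305+58/4)]))
```

```text
g [ 454.7174357  -200.46907797   58.        ] spares [ 424.72737543 -165.80316822   44.        ] [ 484.45290346 -234.93573826   44.        ] [ 454.59013944 -200.36945324   44.        ] 91.35891275214169
rack axis deg -49.1753631857843
edge 23.889917555522878 -135.2793715792717
edge 21.647262064145398 135.62283114333152
edge 23.514380673281675 45.582045630638056
edge 22.009842138706023 -43.407223352466346
bolts [array([ 748.74767105, -130.23076891,    6.        ]), array([ 755.57110259, -190.98447263,    6.        ]), array([ 673.75504373, -139.0010188 ,    6.        ]), array([ 679.34696507, -198.99649462,    6.        ])] centre [ 714.35519561 -164.80318874    6.        ] fwd 76.07258806100384 -173.66714078698786 lat 60.69288538585605 95.8704859092452
lens top [ 677.39548098 -168.32270084   90.        ]
lens tri [ 677.78789638 -168.82535743   91.53767589]
gauge tri [ 455.90548151 -201.07245499   59.23510937]
```

The tall block stands in the middle pocket, at about (455, -200). The lens is near (677.5, -168.6, 90) and faces azimuth -174°. I'll move over the rack now.

>>> step_arm(targets=[[[12,-16,0,0,0,-0.02],[36,-49,0,0,0,-0.05],[60,-82,0,0,0,-0.08],[84,-115,0,0,0,-0.11],[108,-148,0,0,0,-0.14],[132,-181,0,0,0,-0.17],[156,-214,0,0,0,-0.2],[180,-247,0,0,0,-0.23],[204,-280,0,0,0,-0.26],[226,-314,0,0,0,-0.29],[246,-349,0,0,0,-0.32],[262,-386,0,0,0,-0.35]]], fingers=-1)

```text
time: 1.1
tool_pos: [409.9, 193.8, 253.0]
tcp_rot: [-180.0, -0.0, 145.7]
ft_force: [0.5, -0.1, 0.3]
finger_gap: 85.3
grip_force: 0.0
```

>>> step_arm(targets=[[[4,-36,0,0,0,-0.03],[8,-72,0,0,0,-0.06],[12,-108,-2,0,0,-0.09],[16,-144,-6,0,0,-0.12],[20,-180,-12,0,0,-0.15],[24,-216,-20,0,0,-0.18],[28,-252,-28,0,0,-0.2],[32,-288,-36,0,0,-0.22],[36,-322,-44,0,0,-0.24],[40,-354,-52,0,0,-0.255],[44,-380,-58,0,0,-0.261],[46,-396,-60,0,0,-0.261]]])

```text
time: 2.1
tool_pos: [454.3, -202.7, 191.6]
tcp_rot: [-179.9, -0.1, 130.7]
ft_force: [-0.2, 0.3, -0.5]
finger_gap: 85.6
grip_force: 0.0
```

Run:
```python
from h import *
s=shot('wrist','w1'); q=r.sense(); print(q['tool_pos'],q['tcp_rot'],s['eye'],s['attitude'],s['mtx'][0,0])
for P in([455,-200,58],[677.5,-168.6,90]): print(proj('w1',P))
```

```text
[ 454.37760959 -204.24316992  191.69955221] [-1.79891327e+02 -4.16815154e-02  1.30635920e+02] [ 405.5934937  -145.9130849   311.54221305] [-16.81624353   0.08183982  40.67368496] 415.4437559600129
[328.47011822 236.48450444]
[621.59371745 430.84281311]
```

View pics/w1.png

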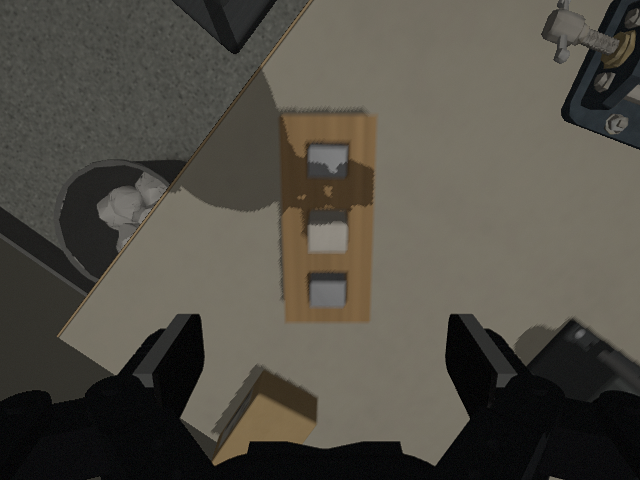

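The block's top is at about (327.5, 237), within 1 px of where I predicted it (328.5, 236.5). The rack edges are symmetric about column 328, so the yaw is right and I can descend.

>>> step_arm(targets=[[[0,0,-10,0,0,0],[0,0,-30,0,0,0],[0,0,-50,0,0,0],[0,0,-70,0,0,0],[0,0,-90,0,0,0],[0,0,-107,0,0,0],[0,0,-120,0,0,0],[0,0,-129,0,0,0],[0,0,-134,0,0,0],[0,0,-135,0,0,0],[0,0,-135,0,0,0],[0,0,-135,0,0,0]]])

```text
time: 3.15
tool_pos: [455.8, -200.5, 59.2]
tcp_rot: [180.0, 0.1, 130.8]
ft_force: [0.2, -0.1, -0.7]
finger_gap: 85.5
grip_force: 0.0
```

>>> step_arm(targets=[[[0,0,-2,0,0,0],[0,0,-2,0,0,0],[0,0,-2,0,0,0],[0,0,-2,0,0,0],[0,0,-2,0,0,0],[0,0,-2,0,0,0],[0,0,-2,0,0,0],[0,0,-2,0,0,0],[0,0,-2,0,0,0],[0,0,-2,0,0,0],[0,0,-2,0,0,0],[0,0,-2,0,0,0]]], fingers=1, newtons=60)

```text
time: 4.15
tool_pos: [455.4, -200.5, 56.6]
tcp_rot: [180.0, 0.0, 130.8]
ft_force: [-1.5, 0.6, 5.3]
finger_gap: 23.9
grip_force: 59.8
```

>>> step_arm(targets=[[[0,0,2,0,0,0],[0,0,6,0,0,0],[0,0,11,0,0,0],[0,0,16,0,0,0],[0,0,21,0,0,0],[0,0,26,0,0,0],[0,0,36,0,0,0],[0,0,51,0,0,0],[0,0,71,0,0,0],[0,0,91,0,0,0],[0,0,106,0,0,0],[0,0,115,0,0,0]]])

```text
time: 5.15
tool_pos: [456.1, -200.9, 174.4]
tcp_rot: [179.9, 0.2, 130.8]
ft_force: [0.6, -0.8, -2.0]
finger_gap: 23.9
grip_force: 59.0
```

Run:
```python
from h import *
q=r.sense(); print(q['tool_pos'],q['tcp_rot'],q['ft_force'],q['finger_gap'],q['joint_pos'])
s=shot('side','s1')
p=proj('s1',q['tool_pos']-[0,0,24]); print(p)
x,y=(p-[100,75]).astype(int)
t=shot('top','t1'); l=[300,130]
a=cv2.resize(s['img'][y:y+150,x:x+200],(600,450),interpolation=cv2.INTER_CUBIC)
cv2.imwrite('pics/c2.png',a); print(x,y)
```

```text
[ 456.12688453 -200.85198653  174.38646574] [179.93197222   0.19342428 130.79574573] [ 0.55314002 -0.77851233 -2.01368225] 23.87963880894832 [-2.96619527e+01 -5.63919551e+00  1.06873012e+02 -6.03758460e-04
  7.85611461e+01 -7.04576946e+01]
[289.02041972 271.57736989]
189 196
```

View pics/c2.png

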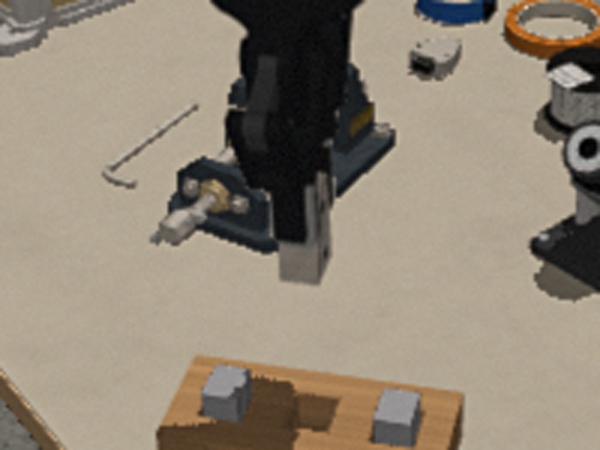

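The block is held upright with its holes facing right (the marks near crop pixel (322, 205)), and both spares are still in the rack. Next I'll move to the view point and turn the holed face to the camera.

>>> step_arm(targets=[[[3,0,8,0,0,0.03],[12,2,15,0,0,0.1],[26,4,20,0,0,0.19],[42,6,20,0,0,0.29],[60,9,20,0,0,0.39],[78,12,20,0,0,0.49],[96,15,20,0,0,0.59],[112,18,20,0,0,0.69],[126,20,20,0,0,0.79],[136,22,20,0,0,0.88],[142,23,20,0,0,0.94],[145,23.6,20,0,0,0.963]]])

```text
time: 6.25
tool_pos: [600.1, -176.1, 189.3]
tcp_rot: [179.9, -0.1, -173.8]
ft_force: [-0.4, 0.6, -2.1]
finger_gap: 23.7
grip_force: 59.1
```

Run:
```python
from h import *
q=r.sense(); print(q['tool_pos'],q['tcp_rot'],q['joint_pos'])
s=shot('side','s2'); t=shot('top','t2'); q=r.sense(); print(q['tool_pos'])
c=lambda im,x,y:cv2.resize(im[y:y+150,x:x+100],None,fx=4,fy=4,interpolation=cv2.INTER_CUBIC)
print([proj('s2',p) for p in((600.2,-176.7,168),(600.2,-176.7,143),(600.2,-176.7,193))], proj('t2',(600,-177,168)))
cv2.imwrite('pics/c3.png',np.hstack([c(s['img'],330,140),c(t['img'],285,110)]))
```

```text
[ 600.0921354  -176.13859551  189.33905733] [ 1.79926273e+02 -1.28953808e-01 -1.73824059e+02] [-2.10574404e+01  1.35577686e+01  8.51611790e+01  6.61709135e-03
  8.14294504e+01 -1.17234293e+02]
[ 599.77665686 -176.35696161  189.84805536]
[array([354.83266593, 223.32175658]), array([354.46692526, 236.57507295]), array([355.21041889, 209.63315152])] [330.97676831 204.24814989]
```

View pics/c3.png

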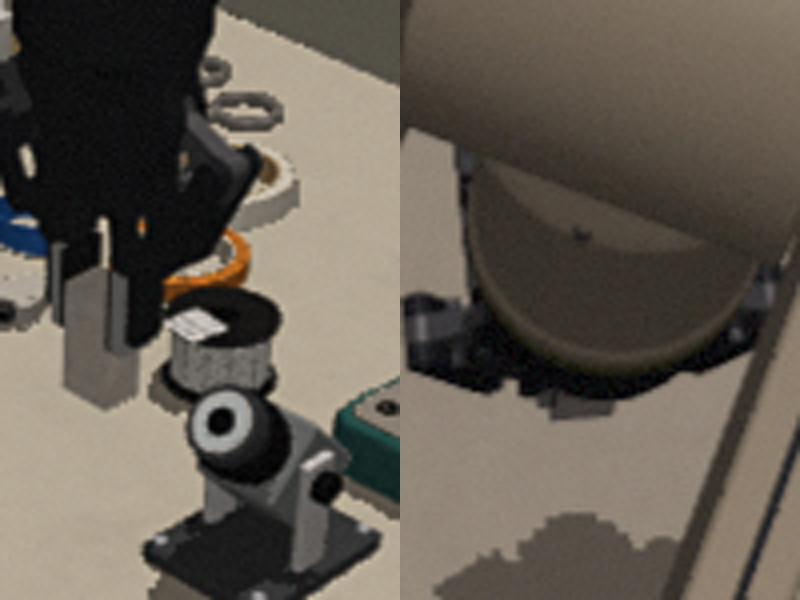

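The lower end of the block projects where I expected it (about crop pixel (100, 390)), and it is upright in front of the lens. I'll hold this as view 1.

>>> step_arm(targets=[[[0,0,1,0,0,0],[0,0,1,0,0,0],[0,0,1,0,0,0],[0,0,1,0,0,0],[0,0,1,0,0,0],[0,0,1,0,0,0],[0,0,1,0,0,0],[0,0,1,0,0,0],[0,0,1,0,0,0],[0,0,1,0,0,0],[0,0,1,0,0,0],[0,0,1,0,0,0]]])

```text
time: 7.35
tool_pos: [600.1, -176.7, 192.3]
tcp_rot: [180.0, -0.0, -174.0]
ft_force: [-0.2, 0.4, -1.7]
finger_gap: 24.2
grip_force: 59.1
```

>>> step_arm(targets=[[[0,0,0,0,0,0],[0,0,0,0,0,0],[0,0,0,0,0,0],[0,0,0,0,0,0],[0,0,0,0,0,0],[0,0,0,0,0,0]]])

```text
time: 7.85
tool_pos: [600.1, -176.7, 192.3]
tcp_rot: [-180.0, -0.0, -174.0]
ft_force: [0.1, -0.7, -2.4]
finger_gap: 24.1
grip_force: 59.1
```

>>> step_arm(targets=[[[0,0,0,0,0,-0.04],[0,0,0,0,0,-0.14],[0,0,0,0,0,-0.26],[0,0,0,0,0,-0.38],[0,0,0,0,0,-0.5],[0,0,0,0,0,-0.62],[0,0,0,0,0,-0.74],[0,0,0,0,0,-0.86],[0,0,0,0,0,-0.98],[0,0,0,0,0,-1.1],[0,0,0,0,0,-1.22],[0,0,0,0,0,-1.33]]])

```text
time: 8.85
tool_pos: [600.1, -176.7, 192.3]
tcp_rot: [-180.0, -0.0, 109.4]
ft_force: [-0.3, 0.1, -3.0]
finger_gap: 23.8
grip_force: 59.1
```

>>> step_arm(targets=[[[0,0,0,0,0,-0.1],[0,0,0,0,0,-0.17],[0,0,0,0,0,-0.22],[0,0,0,0,0,-0.241],[0,0,0,0,0,-0.241],[0,0,0,0,0,-0.241],[0,0,0,0,0,-0.241],[0,0,0,0,0,-0.241],[0,0,0,0,0,-0.241],[0,0,0,0,0,-0.241],[0,0,0,0,0,-0.241],[0,0,0,0,0,-0.241]]])

```text
time: 9.85
tool_pos: [600.2, -176.7, 192.3]
tcp_rot: [180.0, 0.0, 96.0]
ft_force: [-0.5, 0.1, -2.1]
finger_gap: 23.9
grip_force: 59.1
```

>>> step_arm(targets=[[[0,0,0,0,0,0],[0,0,0,0,0,0],[0,0,0,0,0,0],[0,0,0,0,0,0],[0,0,0,0,0,0],[0,0,0,0,0,0],[0,0,0,0,0,0],[0,0,0,0,0,0],[0,0,0,0,0,0],[0,0,0,0,0,0]]])

```text
time: 10.68
tool_pos: [600.1, -176.7, 192.3]
tcp_rot: [-180.0, -0.0, 96.0]
ft_force: [0.2, 0.2, -3.2]
finger_gap: 23.9
grip_force: 59.1
```

Run:
```python
from h import *
q=r.sense(); print(q['tool_pos'],q['tcp_rot'],q['joint_pos'],q['time'])
s=shot('side','s3')
cv2.imwrite('pics/c4.png',cv2.resize(s['img'][140:290,330:430],None,fx=4,fy=4,interpolation=cv2.INTER_CUBIC))
# tip about horizontal axis so down -> (az 6 deg, 45 down), block middle fixed
az=np.radians(6); ax=np.array([np.sin(az),-np.cos(az),0])
d=np.array([0,0,-1.])
for k in np.linspace(0,1,14):
    rv=ax*np.pi/4*k; nd=R.from_rotvec(rv).apply(d); print(np.round(23.6*(d-nd),1),np.round(rv,3), np.round(nd,2))
```

```text
[ 600.13291587 -176.71203813  192.27135842] [-1.79998318e+02 -1.44889365e-03  9.59586314e+01] [-2.11019598e+01  1.33398021e+01  8.51015264e+01  5.30689983e-04
  8.15608288e+01 -2.70606691e+01] 10.6833
[0. 0. 0.] [ 0. -0.  0.] [ 0.  0. -1.]
[-1.4 -0.1 -0. ] [ 0.006 -0.06   0.   ] [ 0.06  0.01 -1.  ]
[-2.8 -0.3 -0.2] [ 0.013 -0.12   0.   ] [ 0.12  0.01 -0.99]
[-4.2 -0.4 -0.4] [ 0.019 -0.18   0.   ] [ 0.18  0.02 -0.98]
[-5.6 -0.6 -0.7] [ 0.025 -0.24   0.   ] [ 0.24  0.03 -0.97]
[-7.  -0.7 -1.1] [ 0.032 -0.3    0.   ] [ 0.3   0.03 -0.95]
[-8.3 -0.9 -1.5] [ 0.038 -0.361  0.   ] [ 0.35  0.04 -0.94]
[-9.6 -1.  -2.1] [ 0.044 -0.421  0.   ] [ 0.41  0.04 -0.91]
[-10.9  -1.1  -2.7] [ 0.051 -0.481  0.   ] [ 0.46  0.05 -0.89]
[-12.1  -1.3  -3.4] [ 0.057 -0.541  0.   ] [ 0.51  0.05 -0.86]
[-13.3  -1.4  -4.2] [ 0.063 -0.601  0.   ] [ 0.56  0.06 -0.82]
[-14.5  -1.5  -5. ] [ 0.069 -0.661  0.   ] [ 0.61  0.06 -0.79]
[-15.6  -1.6  -5.9] [ 0.076 -0.721  0.   ] [ 0.66  0.07 -0.75]
[-16.6  -1.7  -6.9] [ 0.082 -0.781  0.   ] [ 0.7   0.07 -0.71]
```

View pics/c4.png

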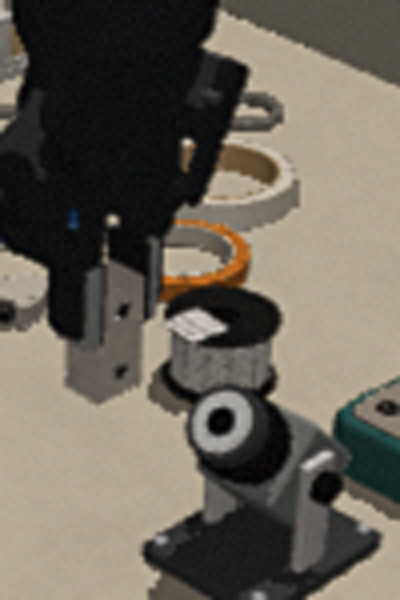

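The narrow side now faces the camera; the holes at crop (122, 310) and (120, 372) look to the camera's side. Now I'll tip the block about its middle.

>>> step_arm(targets=[[[-1.4,-0.1,0,0.006,-0.06,0],[-2.8,-0.3,-0.2,0.013,-0.12,0],[-4.2,-0.4,-0.4,0.019,-0.18,0],[-5.6,-0.6,-0.7,0.025,-0.24,0],[-7,-0.7,-1.1,0.032,-0.3,0],[-8.3,-0.9,-1.5,0.038,-0.361,0],[-9.6,-1,-2.1,0.044,-0.421,0],[-10.9,-1.1,-2.7,0.051,-0.481,0],[-12.1,-1.3,-3.4,0.057,-0.541,0],[-13.3,-1.4,-4.2,0.063,-0.601,0],[-15,-1.6,-5.5,0.072,-0.69,0],[-16.6,-1.7,-6.9,0.082,-0.781,0]]])

```text
time: 11.73
tool_pos: [583.8, -179.0, 186.7]
tcp_rot: [134.7, 0.1, 95.9]
ft_force: [0.9, 1.0, -3.1]
finger_gap: 23.6
grip_force: 59.7
```

>>> step_arm(targets=[[[0,0,0,0,0,0],[0,0,0,0,0,0],[0,0,0,0,0,0],[0,0,0,0,0,0],[0,0,0,0,0,0],[0,0,0,0,0,0],[0,0,0,0,0,0],[0,0,0,0,0,0],[0,0,0,0,0,0],[0,0,0,0,0,0],[0,0,0,0,0,0],[0,0,0,0,0,0]]])

```text
time: 12.73
tool_pos: [583.5, -178.4, 185.3]
tcp_rot: [135.0, -0.0, 96.0]
ft_force: [-0.4, -0.5, -2.8]
finger_gap: 23.8
grip_force: 59.7
```

Run:
```python
from h import *
q=r.sense(); z=att(q['tcp_rot'])[:,2]; print(q['tool_pos'],z,q['time'],q['joint_pos'],q['grip_force'],q['finger_gap'])
m=q['tool_pos']+23.6*z; print('middle',m)
s=shot('side','s4'); w=shot('wrist','w4')
print([proj('s4',m+k*z) for k in(-25,0,25,110)],[proj('w4',p) for p in (m+25*z,[677.6,-168.6,90])])
a=cv2.resize(s['img'][140:290,330:430],None,fx=4,fy=4,interpolation=cv2.INTER_CUBIC)
cv2.imwrite('pics/c5.png',np.hstack([a,cv2.resize(w['img'][:,:],(400,300))[np.r_[0:300,[299]*300]]]))
```

```text
[ 583.49278236 -178.42702989  185.31665284] [ 0.70308191  0.07381146 -0.70726777] 12.7333 [-38.12925519 -16.5714816  126.2208858   44.81071319  44.29441283
 -69.81996322] 59.739856123924255 23.828319595872074
middle [ 600.08551532 -176.68507937  168.6251334 ]
[array([347.17256296, 217.23635894]), array([354.78099874, 223.00352838]), array([362.04220289, 228.50749738]), array([384.43000505, 245.47737821])] [array([326.54939295, 292.39765584]), array([325.21510722, 237.76477375])]
```

View pics/c5.png

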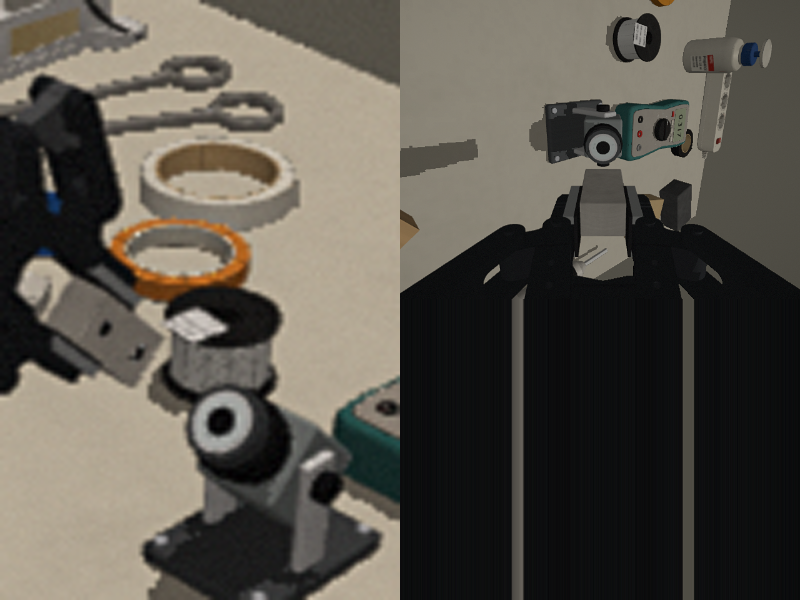

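The tipped end points squarely down the lens axis. In the wrist view the lens is at about (325, 235), against a prediction of (325, 238). The block is still firmly held, so I'm handing in.

```bash
python3 -c "
from h import *
print(r.hand_in())"
```

```text
the job is handed in; nothing more can be done
None
```

I handed the job in at about 13 s: the gauge block was drawn from the middle pocket and shown holed face first, then narrow side, then pocket end tipped into the lens. It was still held raised and still about 110 mm from the glass, with both short blocks seen in the rack after the lift and no sign of contact with the camera; hand-in returned no verdict.

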